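# Snap the filler tub's lid shut all round

## Robot

A 6-joint arm with a two-finger parallel gripper is mounted at the origin on the work surface. World frame = base frame: x ahead of the robot, y to its left, z up, the work surface at z = 0. Lengths are in mm, angles in rad, forces in N, time in s.
With the tool pointing down it reaches from about 350 to 875 mm from the base axis. Payload 4.2 kg.
Tool frame: the origin (TCP) lies midway between the tips of the shut fingers; the grasp point (between the pads) lies 19 mm behind it; z points along the fingers, y is the line along which they close (so a half turn about z gives the same grasp; the last joint's range is limited). The gripper opens to 85 mm and grips with 20 to 120 N. Pads are 22 mm wide; open, the fingers measure 114 mm over their backs; the gripper's body (76 mm by 85 mm) begins 54 mm behind the grasp point. The pads swing forward as they close: fully open they stand 13 mm farther back than shut.
Start: joints at [-0.961, 0.385, 0.008, 0, -1.194, -0.259], TCP at [214.795, -586.909, 231.312] pointing down, gripper open.
Joint ranges: [-3.14, 3.14], [-1.21, 2.06], [-1.07, 1.41], [-3.16, 2.05], [-2.99, -0.16], [-3.1, 3.1]. Speed limits (rad/s): [2.79, 2.79, 3.14, 3.14, 3.14, 3.14].

## Interface

Orientations are given as a unit quaternion [x, y, z, w].
In Python, from bench import arm gives the robot as it stands.
- The arm moves only by the tool send_rows, never from a script. Its argument "targets" is a list of rows, each an object of numbers: "gripper": the gripper command: -1 is fully open, 1 is shut, values between are in proportion; "x", "y", "z": the shift along the tool's x, y, z in cm; "ax", "ay", "az": the turn, a rotation vector about the tool's x, y, z in degrees. A call has 1 to 5 rows; each row shifts and turns the commanded pose from where the row before left it, along the tool's axes as they then stand; what a row does not reach is not made up. A row lasts 1/12 s, in which the tool goes at most 41.7 mm and 7.16 degrees, less where a joint would pass 70% of its speed; a pose out of reach is approached as far as the arm can. A call is refused whole if a number of a shift passes 4.17 or a number of a turn 7.16, either way. A call with a gripper value outside its range is refused whole. The fingers move at their own pace and stop on an object; the grip force is fixed at half the most. Time passes only in rows, so rows that do not move let the fingers close. It gives the time, the measured TCP pose, the force, the opening and the grip force at its end, in the units of the state.
- arm.read_state(): the state, without advancing time (a new reading comes with each control period).
- arm.get_image(name): name is "side" or "top"; returns (picture, depth): 480x640x3 uint8, red, green, blue; 480x640 float32, mm along the optical axis (not along the pixel's ray), 0 where there is no reading.
- arm.camera_model(name): a dict with "fx", "fy", "cx", "cy" (pixels), "cam_to_world" (4x4, takes a point from camera to world coordinates). Camera axes: x right, y down, z forward; pixel columns grow to the right and rows downward; lengths in mm; the calibration is good to about 2 mm. A picture is of the moment at which its call begins. camera_model takes no time and is no camera call.
- arm.job_done(): hands the job in; it is judged then, once.
Trained networks look in the newest picture that a camera, given by its name, has taken for a name from the list of things; names that differ only in an ending like _2 or _b are one class to them, and where a whole thing is asked for, a point or a joint stands for the part that bears it (a point fixed in the world has none). Each returns a list of dicts, best first, with "score" (0 to 1); they miss things now and then, are a little off and sometimes report something else, mostly with a low value. They report only what shows in the picture. A call takes as long as a camera call. They do not tell look-alikes from the thing itself.
- arm.boxes_of(camera, thing): "rect" ([left, top, width, height] in pixels, round what is visible of it).
The state is a dict: "clock": time; "joints": joint angles; "joint_vel": joint speeds; "joint_efforts": joint torques, N m; "position": TCP position; "ee_rot": TCP orientation; "contact_force": force on the tool from outside, world axes, zero at the start; "wrist_torque": the same for the moment, N m; "gripper_width": finger opening in mm; "grasp_force": force on a finger pad.
Only numpy, scipy, OpenCV 4.12 (cv2) and the standard library are available. Lean on these libraries where they do the work, as an engineer would, in place of code of your own. Each camera call takes 0.05 s, during which the arm holds its last target. There are 200 camera calls.

## Task

The lid of the white filler tub is only resting on it: go round its blue rim and press down with your fingertips on each of the six sections that still stands up, until every one has clicked fully shut. Only press: do not lift, tip or shove the tub, leave the sanding block lying on the lid, leave the other things on the bench where they are, and finish with the hand clear.

Things in the scene. Friction and masses are not known exactly. Their poses are not given: they have to be found in the camera images.
- tub: White plastic tub of filler, about 2.8 kg, loose on the bench, 150 (x) by 200 (y) mm, 126 mm high. Origin: centre of its underside, z up. Blue lid rim of six separate flat-topped sections 18 mm wide: two per long side (-x near, +x far), one per short end (+y left, -y right). Inside it a white panel, 114 by 164 mm, lies recessed at height 109 mm. A yellow neck shows from the side under an open section.
- near_left_top (a point): Centre of the flat top of rim section near left (99 mm long along the tub's y, 18 mm wide), at x -66, y 50.5 mm in the tub's frame; 126 mm above the tub's underside when open, 120 mm when shut. It moves with the section; axes as the tub's.
- near_left (a joint): How far rim section near left is pressed down, in m: 0 open, 0.006 fully shut. It resists with up to about 10 N at first, and past half-way (0.003) snaps down by itself and stays shut; let go before half-way it springs back up. Open at the start.
- near_right_top (a point): Centre of the flat top of rim section near right (99 mm long along the tub's y, 18 mm wide), at x -66, y -50.5 mm in the tub's frame; 126 mm above the tub's underside when open, 120 mm when shut. It moves with the section; axes as the tub's.
- near_right (a joint): How far rim section near right is pressed down, in m: 0 open, 0.006 fully shut. It resists with up to about 10 N at first, and past half-way (0.003) snaps down by itself and stays shut; let go before half-way it springs back up. Open at the start.
- far_left_top (a point): Centre of the flat top of rim section far left (99 mm long along the tub's y, 18 mm wide), at x 66, y 50.5 mm in the tub's frame; 126 mm above the tub's underside when open, 120 mm when shut. It moves with the section; axes as the tub's.
- far_left (a joint): How far rim section far left is pressed down, in m: 0 open, 0.006 fully shut. It resists with up to about 10 N at first, and past half-way (0.003) snaps down by itself and stays shut; let go before half-way it springs back up. Open at the start.
- far_right_top (a point): Centre of the flat top of rim section far right (99 mm long along the tub's y, 18 mm wide), at x 66, y -50.5 mm in the tub's frame; 126 mm above the tub's underside when open, 120 mm when shut. It moves with the section; axes as the tub's.
- far_right (a joint): How far rim section far right is pressed down, in m: 0 open, 0.006 fully shut. It resists with up to about 10 N at first, and past half-way (0.003) snaps down by itself and stays shut; let go before half-way it springs back up. May already be shut at the start.
- end_left_top (a point): Centre of the flat top of rim section end left (110 mm long along the tub's x, 18 mm wide), at x 0, y 91 mm in the tub's frame; 126 mm above the tub's underside when open, 120 mm when shut. It moves with the section; axes as the tub's.
- end_left (a joint): How far rim section end left is pressed down, in m: 0 open, 0.006 fully shut. It resists with up to about 10 N at first, and past half-way (0.003) snaps down by itself and stays shut; let go before half-way it springs back up. May already be shut at the start.
- end_right_top (a point): Centre of the flat top of rim section end right (110 mm long along the tub's x, 18 mm wide), at x 0, y -91 mm in the tub's frame; 126 mm above the tub's underside when open, 120 mm when shut. It moves with the section; axes as the tub's.
- end_right (a joint): How far rim section end right is pressed down, in m: 0 open, 0.006 fully shut. It resists with up to about 10 N at first, and past half-way (0.003) snaps down by itself and stays shut; let go before half-way it springs back up. Open at the start.
- sanding_block: Cork sanding block 34 by 58 by 22 mm lying loose in the middle of the tub's recessed lid panel, long side along the tub's y; its top is 131 mm above the tub's underside. Origin: centre of its underside. It stays there.
- paint_tin: Round steel paint tin with green label, 100 mm across, 130 mm high, standing left of the tub. Origin: centre of its underside.
- hardener: Grey bottle with red cap, 60 mm across, 150 mm high, standing to the left. Origin: centre of its underside.
- tape_roll: Yellow roll of tape lying flat, 100 mm across, 25 mm high, to the right. Origin: centre of its underside.
- mixing_cup: Green open cup, 80 mm across, 95 mm high, to the right. Origin: centre of its underside.
- filling_knife: Spatula-like filling knife with wooden handle, about 280 mm long, lying flat beyond the tub, under 30 mm high. Origin: on its underside, its x along its length.
- screwdriver: Red-handled screwdriver, about 200 mm long, lying on the bench at the near left, under 40 mm high. Origin: on its underside, its x along its length.
Mind the look-alikes: they are no part of the job. Of the things shaped like the sanding_block, the cork one is meant.

How it is judged:
By the outcome, as a careful person would: the job done as asked, in the order asked, and still so for the second after the job is handed in, with the robot touching nothing.
It also fails if it takes over 48 s, if anything falls off the work surface, if the arm or the gripper's body presses on something with over 40 N, if the wrist force passes 120 N, or if a joint passes its speed limit or range.

## Working session

There is one attempt and no reset: what is moved stays moved. The work goes in short steps, Python scripts to look and compute and a tool call to move; the robot and the scene stay as the last step left them, time stands still between calls to the robot, and variables do not carry over. Pictures are saved under pics/ and viewed, at most 10 in all, crops included, and the job is handed in when it is done.

Besides the shell and the picture viewer there is one more tool, called after "Emit:" by a JSON object that holds its "fn" and its "kwargs", one argument or row to a line. send_rows: Moves the arm, as the interface text tells. Its arguments: {"type":"object","properties":{"targets":{"type":"array"}},"required":["targets"]}

```bash
mkdir -p pics; cat > h.py <<'E'
from bench import arm
import cv2, numpy as np
def snap(c,fn=None):
    im,d=arm.get_image(c)
    if fn: cv2.imwrite('pics/'+fn,cv2.cvtColor(im,cv2.COLOR_RGB2BGR))
    return im,d
def world(c,d):
    m=arm.camera_model(c); v,u=np.mgrid[:480,:640]
    P=np.stack([(u-m['cx'])/m['fx']*d,(v-m['cy'])/m['fy']*d,d,np.ones_like(d)],-1)
    return (P@np.array(m['cam_to_world']).T)[...,:3]
E
python3 - <<'E'
from h import *
for c in('top','side'):
    im,d=snap(c,c+'1.png')
    np.savez(c+'.npz',im=im,d=d)
    m=arm.camera_model(c);print(c,np.round(m['cam_to_world'],2).tolist(),m['fx'])
    for t in('tub','sanding_block','paint_tin','hardener','mixing_cup'):
        print(t,[(np.round(b['rect']).tolist(),round(b['score'],2)) for b in arm.boxes_of(c,t)][:3])
s=arm.read_state();print(s)
E
```

```text
top [[0.01, -0.99, 0.13, 381.64], [-1.0, -0.01, 0.01, -2.84], [-0.0, -0.13, -0.99, 1184.85], [0.0, 0.0, 0.0, 1.0]] 469.3289035970597
tub [([316.0, 176.0, 42.0, 13.0], 0.66), ([270.0, 176.0, 104.0, 85.0], 0.6)]
sanding_block [([305.0, 205.0, 23.0, 20.0], 0.75), ([305.0, 281.0, 24.0, 16.0], 0.57), ([313.0, 171.0, 43.0, 19.0], 0.18)]
paint_tin [([156.0, 172.0, 57.0, 44.0], 0.87), ([310.0, 86.0, 26.0, 99.0], 0.54)]
hardener [([162.0, 246.0, 41.0, 28.0], 0.58)]
mixing_cup [([460.0, 244.0, 42.0, 39.0], 0.69)]
side [[-0.89, -0.28, 0.36, 104.68], [-0.46, 0.54, -0.71, 783.58], [0.0, -0.79, -0.61, 794.75], [0.0, 0.0, 0.0, 1.0]] 506.7714072399432
tub [([250.0, 207.0, 88.0, 98.0], 0.98)]
sanding_block [([288.0, 228.0, 18.0, 23.0], 0.77), ([352.0, 290.0, 21.0, 24.0], 0.77)]
paint_tin [([148.0, 307.0, 64.0, 87.0], 0.72)]
hardener [([234.0, 342.0, 38.0, 71.0], 0.58), ([262.0, 258.0, 50.0, 17.0], 0.41)]
mixing_cup [([389.0, 170.0, 32.0, 44.0], 0.94)]
{'clock': 0.6, 'joints': array([-9.61387207e-01,  3.84695788e-01,  7.89634222e-03,  1.05221182e-05,
       -1.19402334e+00, -2.58636362e-01]), 'joint_vel': array([ 0.00092358,  0.00015526, -0.0005311 , -0.0008088 , -0.00100238,
        0.00016796]), 'joint_efforts': array([ 1.19787372e-03, -3.91831326e+01,  1.88532186e+01,  4.18877631e+00,
       -3.50766331e-04,  1.13660727e-05]), 'position': array([ 214.79550582, -586.90120571,  231.31475004]), 'ee_rot': array([-1.74490508e-01,  9.84658856e-01,  9.94511221e-06, -1.00014872e-05]), 'contact_force': array([-0.40757012, -0.34607431, -0.59044861]), 'wrist_torque': array([-0.04201163, -0.01071272,  0.01612598]), 'grasp_force': 0.0, 'gripper_width': 85.44759653514635}
```

```bash
python3 - <<'E'
from h import *
t=cv2.imread('pics/top1.png');s=cv2.imread('pics/side1.png')
a=cv2.resize(t[150:290,140:390],None,fx=3,fy=3,interpolation=2);cv2.imwrite('pics/c1.png',a[:600,:800])
b=cv2.resize(s[185:325,220:400],None,fx=4,fy=4,interpolation=2);cv2.imwrite('pics/c2.png',b)
d=np.load('top.npz');W=world('top',d['d']);im=d['im'];h=cv2.cvtColor(im,cv2.COLOR_RGB2HSV)
m=((h[...,0]>95)&(h[...,0]<130)&(h[...,1]>110)).astype(np.uint8);m[:,:250]=0;m[:,400:]=0
m[(W[...,2]<105)|(W[...,2]>140)]=0
p=W[m>0];print(len(p),np.percentile(p,[2,50,98],axis=0))
print(cv2.minAreaRect(p[:,:2].astype(np.float32)))
# sections
print(np.round([np.median(W[v-1:v+2,u-1:u+2].reshape(-1,3),0) for v,u in[(215,316),(288,316)]]))
E
```

```text
1864 [[497.18707743 -82.2438573  116.94576035]
 [583.84998353  22.35600818 124.98407275]
 [674.8544682  127.55438778 129.50243493]]
((586.8056030273438, 22.860511779785156), (150.5786895751953, 198.39942932128906), 15.725162506103516)
[[584.  37. 130.]
 [422.  38.  22.]]
```

View pics/top1.png

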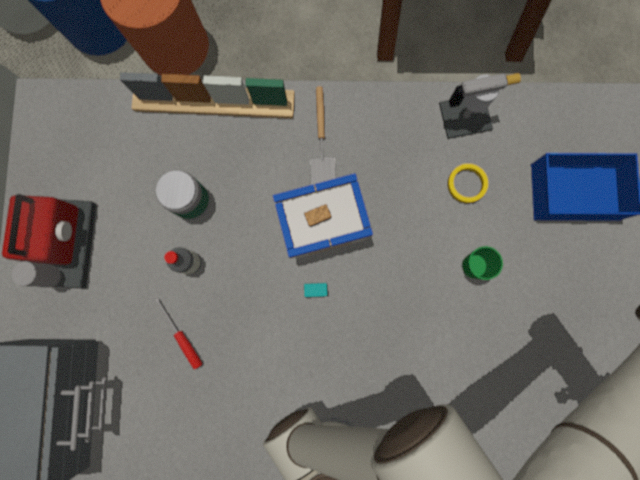

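View pics/c2.png

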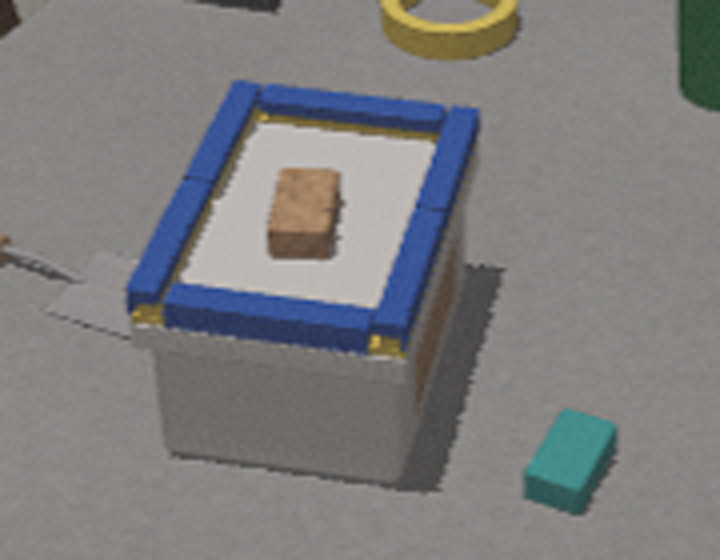

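View pics/c1.png

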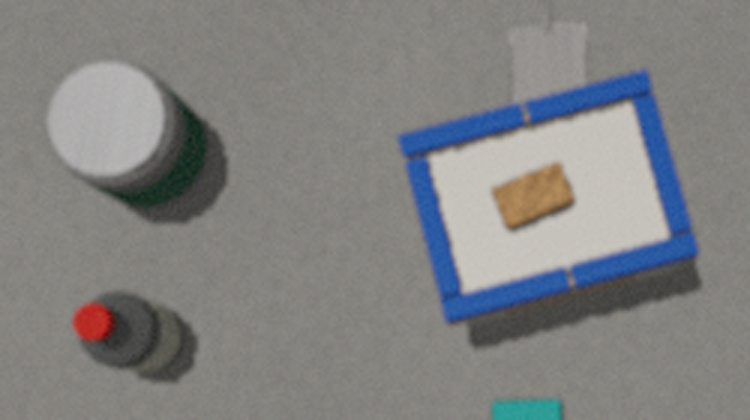

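The top view shows the tub at about (322,217), yawed about 15.7°. The cork block at (317,215) is on its lid, and the teal look-alike at (316,290) lies on the bench and stays out of this. End left looks lower than its neighbours in the side crop. I'll measure the section heights next.

```bash
cat >> h.py <<'E'
C=np.array([586.8,22.9]);A=np.radians(15.73)
X=np.array([np.cos(A),np.sin(A)]);Y=np.array([-np.sin(A),np.cos(A)])
S=dict(near_left=(-66,50.5),near_right=(-66,-50.5),far_left=(66,50.5),far_right=(66,-50.5),end_left=(0,91),end_right=(0,-91))
def pt(n,):
    a,b=S[n];return C+a*X+b*Y
def heights(c,im,d):
    W=world(c,d);h=cv2.cvtColor(im,cv2.COLOR_RGB2HSV)
    blue=(h[...,0]>95)&(h[...,0]<130)&(h[...,1]>110)
    r=W[...,:2]-C;x=r@X;y=r@Y
    for n,(a,b) in S.items():
        hx,hy=(5,38) if a else (40,5)
        k=blue&(abs(x-a)<hx)&(abs(y-b)<hy)&(W[...,2]>100)&(W[...,2]<145)
        print(c,n,k.sum(),np.round(np.median(W[k][:,2]),1) if k.any() else None, end='; ')
    print()
E
python3 - <<'E'
from h import *
for c in('top','side'):
    z=np.load(c+'.npz');D=[z['d']]+[snap(c)[1] for _ in range(6)]
    heights(c,z['im'],np.mean(D,0))
    W=world(c,np.mean(D,0));h=cv2.cvtColor(z['im'],cv2.COLOR_RGB2HSV)
    m=(h[...,0]>95)&(h[...,0]<130)&(h[...,1]>110)&(W[...,2]>112)&(W[...,2]<140)&(abs(W[...,0]-587)<130)&(abs(W[...,1]-23)<140)
    print(cv2.minAreaRect(W[m][:,:2].astype(np.float32)))
for n in S:print(n,pt(n).round(1))
from scipy.spatial.transform import Rotation as R
s=arm.read_state();print(R.from_quat(s['ee_rot']).as_matrix().round(3).tolist(),s['clock'])
E
```

```text
top near_left 140 125.6; top near_right 144 125.6; top far_left 136 125.8; top far_right 130 125.6; top end_left 149 119.7; top end_right 143 125.7; 
((586.5550537109375, 23.018798828125), (149.59739685058594, 198.0170440673828), 15.76111888885498)
side near_left 103 125.9; side near_right 83 125.9; side far_left 98 125.8; side far_right 79 125.9; side end_left 117 119.9; side end_right 80 126.1; 
((583.0065307617188, 23.088943481445312), (149.7480010986328, 200.47262573242188), 15.739224433898926)
near_left [509.6  53.6]
near_right [537.  -43.6]
far_left [636.6  89.4]
far_right [664.   -7.8]
end_left [562.1 110.5]
end_right [611.5 -64.7]
[[-0.939, -0.344, -0.0], [-0.344, 0.939, -0.0], [0.0, -0.0, -1.0]] 1.2
```

Emit:
{"fn": "send_rows", "kwargs": {
  "targets": [
    {"gripper": 1, "az": 4.4},
    {"gripper": 1, "x": -3.2, "y": 2.4},
    {"gripper": 1, "x": -3.2, "y": 2.4},
    {"gripper": 1, "x": -3.2, "y": 2.4},
    {"gripper": 1, "x": -3.2, "y": 2.4}
  ]
}}

```text
$.targets[0]: bad value
```

Emit:
{"fn": "send_rows", "kwargs": {
  "targets": [
    {"gripper": 1, "x": -3.2, "y": 2.4},
    {"gripper": 1, "x": -3.2, "y": 2.4},
    {"gripper": 1, "x": -3.2, "y": 2.4},
    {"gripper": 1, "x": -3.2, "y": 2.4},
    {"gripper": 1, "x": -3.2, "y": 2.4}
  ]
}}

```text
$.targets[0]: bad value
```

Emit:
{"fn": "send_rows", "kwargs": {
  "targets": [
    {"gripper": 1, "x": -3.2, "y": 2.4},
    {"gripper": 1, "x": -3.2, "y": 2.4},
    {"gripper": 1, "x": -3.2, "y": 2.4},
    {"gripper": 1, "x": -3.2, "y": 2.4},
    {"gripper": 1}
  ]
}}

```text
$.targets[0]: bad value
```

```bash
cat >> h.py <<'E'
C=np.array([585.5,23.0])
def rel():
    s=arm.read_state();r=s['position'][:2]-C
    from scipy.spatial.transform import Rotation as R
    M=R.from_quat(s['ee_rot']).as_matrix()
    print('tub xy',(r@X).round(1),(r@Y).round(1),'z',s['position'][2].round(1),'F',s['contact_force'].round(1),'T',s['clock'],'toolx',(M[:2,0]@X).round(3),(M[:2,0]@Y).round(3),M[:,2].round(3),s['gripper_width'].round(1))
E
python3 -c "from h import *;rel()"
```

```text
Traceback (most recent call last):
  File "h.py", line 30, in rel
    print('tub xy',(r@X).round(1),(r@Y).round(1),'z',s['position'][2].round(1),'F',s['contact_force'].round(1),'T',s['clock'],'toolx',(M[:2,0]@X).round(3),(M[:2,0]@Y).round(3),M[:,2].round(3),s['gripper_width'].round(1))
                                                                                                                                                                                                ^^^^^^^^^^^^^^^^^^^^^^^^
AttributeError: 'float' object has no attribute 'round'
```

Emit:
{"fn": "send_rows", "kwargs": {
  "targets": [
    {"gripper": 1, "x": 0, "y": 0, "z": 0, "ax": 0, "ay": 0, "az": 4.4},
    {"gripper": 1, "x": -3.2, "y": 2.4, "z": 0, "ax": 0, "ay": 0, "az": 0},
    {"gripper": 1, "x": -3.2, "y": 2.4, "z": 0, "ax": 0, "ay": 0, "az": 0},
    {"gripper": 1, "x": -3.2, "y": 2.4, "z": 0, "ax": 0, "ay": 0, "az": 0},
    {"gripper": 1, "x": -3.2, "y": 2.4, "z": 0, "ax": 0, "ay": 0, "az": 0}
  ]
}}

```text
clock: 1.62
position: [312.6, -458.6, 231.3]
ee_rot: [-0.136, 0.991, -0.0, 0.0]
contact_force: [0.8, -0.9, -0.1]
gripper_width: 25.2
grasp_force: 0.0
```

```bash
sed -i "s/s\['gripper_width'\].round(1)/round(s['gripper_width'],1)/" h.py
python3 -c "from h import *;rel()"
```

```text
tub xy -393.2 -389.6 z 231.3 F [ 0.8 -0.9 -0.1] T 1.6167 toolx -1.0 0.002 [ 0. -0. -1.] 25.2
```

Emit:
{"fn": "send_rows", "kwargs": {
  "targets": [
    {"gripper": 1, "x": -3.2, "y": 2.4, "z": 0, "ax": 0, "ay": 0, "az": 0},
    {"gripper": 1, "x": -3.2, "y": 2.4, "z": 0, "ax": 0, "ay": 0, "az": 0},
    {"gripper": 1, "x": -3.2, "y": 2.4, "z": 0, "ax": 0, "ay": 0, "az": 0},
    {"gripper": 1, "x": -3.2, "y": 2.4, "z": 0, "ax": 0, "ay": 0, "az": 0},
    {"gripper": 1, "x": -3.2, "y": 2.4, "z": 0, "ax": 0, "ay": 0, "az": 0}
  ]
}}

```text
clock: 2.03
position: [434.5, -299.3, 231.7]
ee_rot: [-0.137, 0.991, -0.0, 0.0]
contact_force: [1.9, -0.9, 0.4]
gripper_width: 0.1
grasp_force: 0.0
```

Emit:
{"fn": "send_rows", "kwargs": {
  "targets": [
    {"gripper": 1, "x": -3.2, "y": 2.4, "z": 0, "ax": 0, "ay": 0, "az": 0},
    {"gripper": 1, "x": -3.2, "y": 2.4, "z": 0, "ax": 0, "ay": 0, "az": 0},
    {"gripper": 1, "x": -3.2, "y": 2.4, "z": 0, "ax": 0, "ay": 0, "az": 0},
    {"gripper": 1, "x": -3.2, "y": 2.4, "z": 0, "ax": 0, "ay": 0, "az": 0},
    {"gripper": 1, "x": -3.2, "y": 2.4, "z": 0, "ax": 0, "ay": 0, "az": 0}
  ]
}}

```text
clock: 2.45
position: [556.1, -140.4, 231.6]
ee_rot: [-0.137, 0.991, -0.0, 0.0]
contact_force: [0.2, -0.5, -0.6]
gripper_width: 0.1
grasp_force: 0.0
```

Emit:
{"fn": "send_rows", "kwargs": {
  "targets": [
    {"gripper": 1, "x": -2.8, "y": 2.2, "z": 2, "ax": 0, "ay": 0, "az": 0},
    {"gripper": 1, "x": -2.5, "y": 2.2, "z": 2, "ax": 0, "ay": 0, "az": 0},
    {"gripper": 1, "x": 0, "y": 0, "z": 3, "ax": 0, "ay": 0, "az": 0},
    {"gripper": 1, "x": 0, "y": 0, "z": 1.5, "ax": 0, "ay": 0, "az": 0},
    {"gripper": 1, "x": 0, "y": 0, "z": 0, "ax": 0, "ay": 0, "az": 0}
  ]
}}

```text
clock: 2.87
position: [591.8, -84.7, 141.8]
ee_rot: [-0.137, 0.991, 0.001, -0.004]
contact_force: [0.0, -0.2, -0.6]
gripper_width: -0.2
grasp_force: 0.0
```

```bash
python3 - <<'E'
from h import *
rel()
s=snap('side','s2.png')[0];t=snap('top')[0]
a=cv2.resize(s[165:325,220:400],(540,480),interpolation=2);b=cv2.resize(t[160:280,250:400],(600,480))[:,:,:]
o=cv2.resize(np.hstack([a,b]),(800,337));cv2.imwrite('pics/p2.png',o[...,::-1])
E
```

```text
tub xy -23.1 -105.4 z 141.8 F [ 0.  -0.2 -0.6] T 2.8667 toolx -1.0 -0.0 [-0.009  0.    -1.   ] -0.2
```

View pics/p2.png

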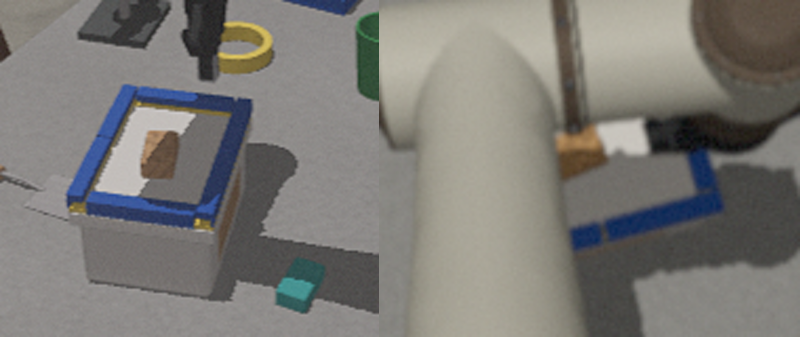

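The fingertips show at (208,72) in the left half, just off the right end section. I'll correct by about 23 and 14 mm.

Emit:
{"fn": "send_rows", "kwargs": {
  "targets": [
    {"gripper": 1, "x": -1.1, "y": 0.7, "z": 0, "ax": 0, "ay": 0, "az": 0},
    {"gripper": 1, "x": -1.1, "y": 0.7, "z": 0, "ax": 0, "ay": 0, "az": 0},
    {"gripper": 1, "x": 0, "y": 0, "z": 0.5, "ax": 0, "ay": 0, "az": 0},
    {"gripper": 1, "x": 0, "y": 0, "z": 0, "ax": 0, "ay": 0, "az": 0},
    {"gripper": 1, "x": 0, "y": 0, "z": 0, "ax": 0, "ay": 0, "az": 0}
  ]
}}

```text
clock: 3.38
position: [611.6, -65.9, 141.3]
ee_rot: [-0.137, 0.991, 0.0, -0.0]
contact_force: [0.4, -0.7, -0.3]
gripper_width: 0.2
grasp_force: 0.0
```

```bash
python3 -c "from h import *;rel()"
```

```text
tub xy 1.1 -92.6 z 141.3 F [ 0.4 -0.7 -0.3] T 3.3833 toolx -1.0 0.0 [-0.  0. -1.] 0.2
```

Emit:
{"fn": "send_rows", "kwargs": {
  "targets": [
    {"gripper": 1, "x": 0, "y": 0.2, "z": 1.0, "ax": 0, "ay": 0, "az": 0},
    {"gripper": 1, "x": 0, "y": 0, "z": 0.5, "ax": 0, "ay": 0, "az": 0},
    {"gripper": 1, "x": 0, "y": 0, "z": 0.2, "ax": 0, "ay": 0, "az": 0},
    {"gripper": 1, "x": 0, "y": 0, "z": 0.2, "ax": 0, "ay": 0, "az": 0},
    {"gripper": 1, "x": 0, "y": 0, "z": 0.1, "ax": 0, "ay": 0, "az": 0}
  ]
}}

```text
clock: 3.8
position: [610.6, -64.3, 120.6]
ee_rot: [-0.136, 0.991, 0.0, -0.001]
contact_force: [0.1, 0.8, -0.5]
gripper_width: -0.2
grasp_force: 0.0
```

Emit:
{"fn": "send_rows", "kwargs": {
  "targets": [
    {"gripper": 1, "x": 0, "y": 0, "z": 0.1, "ax": 0, "ay": 0, "az": 0},
    {"gripper": 1, "x": 0, "y": 0, "z": 0.1, "ax": 0, "ay": 0, "az": 0},
    {"gripper": 1, "x": 0, "y": 0, "z": 0, "ax": 0, "ay": 0, "az": 0}
  ]
}}

```text
clock: 4.05
position: [610.6, -64.3, 120.1]
ee_rot: [-0.137, 0.991, -0.0, -0.0]
contact_force: [-3.3, 0.7, 5.0]
gripper_width: -0.0
grasp_force: 3.1
```

Emit:
{"fn": "send_rows", "kwargs": {
  "targets": [
    {"gripper": 1, "x": 0, "y": 0, "z": -2, "ax": 0, "ay": 0, "az": 0},
    {"gripper": 1, "x": 2.2, "y": 1.4, "z": 0, "ax": 0, "ay": 0, "az": 0},
    {"gripper": 1, "x": 2.2, "y": 1.4, "z": 0, "ax": 0, "ay": 0, "az": 0},
    {"gripper": 1, "x": 2.1, "y": 1.3, "z": 0, "ax": 0, "ay": 0, "az": 0},
    {"gripper": 1, "x": 0, "y": 0, "z": 0, "ax": 0, "ay": 0, "az": 0}
  ]
}}

```text
clock: 4.47
position: [532.8, -42.0, 138.8]
ee_rot: [-0.137, 0.991, 0.001, -0.002]
contact_force: [-1.1, -0.6, 0.3]
gripper_width: 0.2
grasp_force: 0.0
```

Emit:
{"fn": "send_rows", "kwargs": {
  "targets": [
    {"gripper": 1, "x": 0, "y": 0, "z": 0, "ax": 0, "ay": 0, "az": 0},
    {"gripper": 1, "x": 0, "y": 0, "z": 0, "ax": 0, "ay": 0, "az": 0}
  ]
}}

```text
clock: 4.63
position: [538.2, -42.3, 139.5]
ee_rot: [-0.137, 0.991, -0.0, 0.001]
contact_force: [-0.1, 0.1, -0.1]
gripper_width: -0.4
grasp_force: 0.0
```

```bash
python3 - <<'E'
from h import *
rel()
for c in('side','top'): heights(c,*snap(c))
E
```

```text
tub xy -63.3 -50.0 z 139.5 F [-0.1  0.1 -0.1] T 4.6333 toolx -1.0 0.0 [ 0.001 -0.    -1.   ] -0.4
side near_left 103 125.8; side near_right 56 125.7; side far_left 94 126.1; side far_right 83 125.9; side end_left 120 119.8; side end_right 80 120.0; 
top near_left 144 125.8; top near_right 13 125.5; top far_left 93 125.9; top far_right 90 125.4; top end_left 0 None; top end_right 0 None;
```

End right has clicked. Next is near right, then up and on to near left.

Emit:
{"fn": "send_rows", "kwargs": {
  "targets": [
    {"gripper": 1, "x": 0.2, "y": 0, "z": 0.8, "ax": 0, "ay": 0, "az": 0},
    {"gripper": 1, "x": 0, "y": 0, "z": 0.5, "ax": 0, "ay": 0, "az": 0},
    {"gripper": 1, "x": 0, "y": 0, "z": 0.2, "ax": 0, "ay": 0, "az": 0},
    {"gripper": 1, "x": 0, "y": 0, "z": 0.2, "ax": 0, "ay": 0, "az": 0},
    {"gripper": 1, "x": 0, "y": 0, "z": 0.2, "ax": 0, "ay": 0, "az": 0}
  ]
}}

```text
clock: 5.15
position: [535.5, -43.0, 120.0]
ee_rot: [-0.137, 0.991, -0.0, -0.0]
contact_force: [-5.3, 2.7, 17.0]
gripper_width: -0.4
grasp_force: 8.6
```

Emit:
{"fn": "send_rows", "kwargs": {
  "targets": [
    {"gripper": 1, "x": 0, "y": 0, "z": 0.1, "ax": 0, "ay": 0, "az": 0},
    {"gripper": 1, "x": 0, "y": 0, "z": 0, "ax": 0, "ay": 0, "az": 0},
    {"gripper": 1, "x": 0, "y": 0, "z": 0, "ax": 0, "ay": 0, "az": 0}
  ]
}}

```text
clock: 5.4
position: [535.5, -43.0, 120.1]
ee_rot: [-0.137, 0.991, -0.0, -0.0]
contact_force: [-2.6, 0.9, 8.0]
gripper_width: -0.1
grasp_force: 4.0
```

Emit:
{"fn": "send_rows", "kwargs": {
  "targets": [
    {"gripper": 1, "x": 0, "y": 0, "z": -2, "ax": 0, "ay": 0, "az": 0},
    {"gripper": 1, "x": 0, "y": 3.4, "z": 0, "ax": 0, "ay": 0, "az": 0},
    {"gripper": 1, "x": 0, "y": 3.4, "z": 0, "ax": 0, "ay": 0, "az": 0},
    {"gripper": 1, "x": 0, "y": 3.3, "z": 0, "ax": 0, "ay": 0, "az": 0},
    {"gripper": 1, "x": 0, "y": 0, "z": 0, "ax": 0, "ay": 0, "az": 0}
  ]
}}

```text
clock: 5.82
position: [507.2, 57.9, 138.9]
ee_rot: [-0.139, 0.99, 0.0, -0.0]
contact_force: [-0.6, -0.7, -0.3]
gripper_width: -0.0
grasp_force: 0.0
```

Emit:
{"fn": "send_rows", "kwargs": {
  "targets": [
    {"gripper": 1, "x": 0, "y": 0, "z": 0, "ax": 0, "ay": 0, "az": 0},
    {"gripper": 1, "x": 0, "y": 0, "z": 0, "ax": 0, "ay": 0, "az": 0}
  ]
}}

```text
clock: 5.98
position: [508.1, 54.3, 138.9]
ee_rot: [-0.137, 0.991, -0.0, -0.0]
contact_force: [0.4, -0.4, -0.3]
gripper_width: -0.0
grasp_force: 0.0
```

```bash
python3 - <<'E'
from h import *
rel()
for c in('side','top'): heights(c,*snap(c))
E
```

```text
tub xy -66.0 51.1 z 138.9 F [ 0.4 -0.4 -0.3] T 5.9833 toolx -1.0 0.0 [-0.001 -0.    -1.   ] -0.0
side near_left 65 126.1; side near_right 68 119.6; side far_left 100 125.7; side far_right 80 125.7; side end_left 120 119.8; side end_right 50 119.9; 
top near_left 2 127.4; top near_right 145 119.3; top far_left 73 125.5; top far_right 141 125.2; top end_left 0 None; top end_right 143 119.7;
```

Emit:
{"fn": "send_rows", "kwargs": {
  "targets": [
    {"gripper": 1, "x": -0.1, "y": 0, "z": 0.8, "ax": 0, "ay": 0, "az": 0},
    {"gripper": 1, "x": 0, "y": 0, "z": 0.5, "ax": 0, "ay": 0, "az": 0},
    {"gripper": 1, "x": 0, "y": 0, "z": 0.2, "ax": 0, "ay": 0, "az": 0},
    {"gripper": 1, "x": 0, "y": 0, "z": 0.2, "ax": 0, "ay": 0, "az": 0},
    {"gripper": 1, "x": 0, "y": 0, "z": 0.2, "ax": 0, "ay": 0, "az": 0}
  ]
}}

```text
clock: 6.5
position: [509.1, 54.1, 120.0]
ee_rot: [-0.136, 0.991, -0.0, -0.0]
contact_force: [-6.5, 0.7, 18.1]
gripper_width: -0.2
grasp_force: 8.5
```

Emit:
{"fn": "send_rows", "kwargs": {
  "targets": [
    {"gripper": 1, "x": 0, "y": 0, "z": 0, "ax": 0, "ay": 0, "az": 0},
    {"gripper": 1, "x": 0, "y": 0, "z": 0, "ax": 0, "ay": 0, "az": 0}
  ]
}}

```text
clock: 6.67
position: [509.1, 54.3, 120.1]
ee_rot: [-0.136, 0.991, -0.0, -0.0]
contact_force: [-0.3, -0.5, 1.5]
gripper_width: 0.0
grasp_force: 1.0
```

Emit:
{"fn": "send_rows", "kwargs": {
  "targets": [
    {"gripper": 1, "x": 0, "y": 0, "z": -3, "ax": 0, "ay": 0, "az": 0},
    {"gripper": 1, "x": -3.2, "y": 0, "z": 0, "ax": 0, "ay": 0, "az": 0},
    {"gripper": 1, "x": -3.2, "y": 0, "z": 0, "ax": 0, "ay": 0, "az": 0},
    {"gripper": 1, "x": -3.2, "y": 0, "z": 0, "ax": 0, "ay": 0, "az": 0},
    {"gripper": 1, "x": -3.4, "y": 0, "z": 0, "ax": 0, "ay": 0, "az": 0}
  ]
}}

```text
clock: 7.08
position: [635.1, 90.1, 150.0]
ee_rot: [-0.136, 0.991, 0.0, -0.0]
contact_force: [1.1, 0.3, -0.4]
gripper_width: 0.0
grasp_force: 0.0
```

Emit:
{"fn": "send_rows", "kwargs": {
  "targets": [
    {"gripper": 1, "x": 0, "y": 0, "z": 0, "ax": 0, "ay": 0, "az": 0},
    {"gripper": 1, "x": 0, "y": 0, "z": 0, "ax": 0, "ay": 0, "az": 0},
    {"gripper": 1, "x": 0, "y": 0, "z": 1, "ax": 0, "ay": 0, "az": 0},
    {"gripper": 1, "x": 0, "y": 0, "z": 0, "ax": 0, "ay": 0, "az": 0},
    {"gripper": 1, "x": 0, "y": 0, "z": 0, "ax": 0, "ay": 0, "az": 0}
  ]
}}

```text
clock: 7.5
position: [632.7, 89.3, 139.4]
ee_rot: [-0.136, 0.991, -0.0, -0.001]
contact_force: [0.1, 0.2, -0.5]
gripper_width: -0.2
grasp_force: 0.0
```

```bash
python3 - <<'E'
from h import *
rel()
for c in('side','top'): heights(c,*snap(c))
E
```

```text
tub xy 63.4 51.1 z 139.4 F [ 0.1  0.2 -0.5] T 7.5 toolx -1.0 0.001 [-0.002 -0.001 -1.   ] -0.2
side near_left 111 119.8; side near_right 89 119.9; side far_left 63 125.8; side far_right 83 125.9; side end_left 125 119.8; side end_right 87 119.7; 
top near_left 147 119.6; top near_right 143 119.3; top far_left 65 125.5; top far_right 136 125.7; top end_left 149 119.7; top end_right 146 119.4;
```

Emit:
{"fn": "send_rows", "kwargs": {
  "targets": [
    {"gripper": 1, "x": -0.2, "y": 0, "z": 0.8, "ax": 0, "ay": 0, "az": 0},
    {"gripper": 1, "x": 0, "y": 0, "z": 0.5, "ax": 0, "ay": 0, "az": 0},
    {"gripper": 1, "x": 0, "y": 0, "z": 0.2, "ax": 0, "ay": 0, "az": 0},
    {"gripper": 1, "x": 0, "y": 0, "z": 0.2, "ax": 0, "ay": 0, "az": 0},
    {"gripper": 1, "x": 0, "y": 0, "z": 0.2, "ax": 0, "ay": 0, "az": 0}
  ]
}}

```text
clock: 8.02
position: [636.2, 90.4, 122.3]
ee_rot: [-0.137, 0.991, -0.0, 0.0]
contact_force: [-0.7, 0.2, 0.3]
gripper_width: 0.4
grasp_force: 0.0
```

Emit:
{"fn": "send_rows", "kwargs": {
  "targets": [
    {"gripper": 1, "x": 0, "y": 0, "z": 0.1, "ax": 0, "ay": 0, "az": 0},
    {"gripper": 1, "x": 0, "y": 0, "z": 0, "ax": 0, "ay": 0, "az": 0}
  ]
}}

```text
clock: 8.18
position: [636.1, 90.4, 120.2]
ee_rot: [-0.137, 0.991, -0.0, -0.0]
contact_force: [-0.8, 0.6, 2.6]
gripper_width: -0.1
grasp_force: 1.0
```

Emit:
{"fn": "send_rows", "kwargs": {
  "targets": [
    {"gripper": 1, "x": 0, "y": 0, "z": -2, "ax": 0, "ay": 0, "az": 0},
    {"gripper": 1, "x": 0, "y": -3.4, "z": 0, "ax": 0, "ay": 0, "az": 0},
    {"gripper": 1, "x": 0, "y": -3.4, "z": 0, "ax": 0, "ay": 0, "az": 0},
    {"gripper": 1, "x": 0, "y": -3.4, "z": 0, "ax": 0, "ay": 0, "az": 0},
    {"gripper": 1, "x": 0, "y": 0, "z": 0, "ax": 0, "ay": 0, "az": 0}
  ]
}}

```text
clock: 8.6
position: [664.5, -12.7, 139.5]
ee_rot: [-0.134, 0.991, -0.0, -0.0]
contact_force: [0.0, 0.1, -0.7]
gripper_width: 0.4
grasp_force: 0.0
```

Emit:
{"fn": "send_rows", "kwargs": {
  "targets": [
    {"gripper": 1, "x": 0, "y": 0, "z": 0, "ax": 0, "ay": 0, "az": 0},
    {"gripper": 1, "x": 0, "y": 0, "z": 0, "ax": 0, "ay": 0, "az": 0}
  ]
}}

```text
clock: 8.77
position: [663.5, -7.9, 139.6]
ee_rot: [-0.136, 0.991, 0.0, -0.001]
contact_force: [-0.1, 0.4, -0.3]
gripper_width: -0.2
grasp_force: 0.0
```

```bash
python3 - <<'E'
from h import *
rel()
for c in('side','top'): heights(c,*snap(c))
E
```

```text
tub xy 66.7 -50.9 z 139.6 F [-0.1  0.4 -0.3] T 8.7667 toolx -1.0 0.001 [-0.001  0.    -1.   ] -0.2
side near_left 102 119.9; side near_right 88 120.1; side far_left 97 119.6; side far_right 58 126.0; side end_left 118 119.8; side end_right 91 120.2; 
top near_left 142 119.9; top near_right 147 119.5; top far_left 143 119.7; top far_right 91 125.3; top end_left 151 119.5; top end_right 147 119.6;
```

Far right is the last section. After pressing it I'll raise the hand well up and away.

Emit:
{"fn": "send_rows", "kwargs": {
  "targets": [
    {"gripper": 1, "x": 0.1, "y": 0, "z": 0.8, "ax": 0, "ay": 0, "az": 0},
    {"gripper": 1, "x": 0, "y": 0, "z": 0.5, "ax": 0, "ay": 0, "az": 0},
    {"gripper": 1, "x": 0, "y": 0, "z": 0.2, "ax": 0, "ay": 0, "az": 0},
    {"gripper": 1, "x": 0, "y": 0, "z": 0.2, "ax": 0, "ay": 0, "az": 0},
    {"gripper": 1, "x": 0, "y": 0, "z": 0.2, "ax": 0, "ay": 0, "az": 0}
  ]
}}

```text
clock: 9.28
position: [662.7, -7.2, 121.9]
ee_rot: [-0.137, 0.991, 0.0, 0.0]
contact_force: [-0.6, 0.2, -0.5]
gripper_width: -0.0
grasp_force: 0.0
```

Emit:
{"fn": "send_rows", "kwargs": {
  "targets": [
    {"gripper": 1, "x": 0, "y": 0, "z": 0.1, "ax": 0, "ay": 0, "az": 0},
    {"gripper": 1, "x": 0, "y": 0, "z": 0, "ax": 0, "ay": 0, "az": 0}
  ]
}}

```text
clock: 9.45
position: [662.7, -7.5, 120.2]
ee_rot: [-0.137, 0.991, 0.0, -0.0]
contact_force: [-1.0, 1.6, 3.3]
gripper_width: -0.2
grasp_force: 1.1
```

Emit:
{"fn": "send_rows", "kwargs": {
  "targets": [
    {"gripper": 1, "x": 0, "y": 0, "z": -3, "ax": 0, "ay": 0, "az": 0},
    {"gripper": 1, "x": 0, "y": 0, "z": -3, "ax": 0, "ay": 0, "az": 0},
    {"gripper": 1, "x": 0, "y": 0, "z": -3, "ax": 0, "ay": 0, "az": 0},
    {"gripper": 1, "x": 0, "y": -3, "z": -2, "ax": 0, "ay": 0, "az": 0},
    {"gripper": 1, "x": 0, "y": -4, "z": 0, "ax": 0, "ay": 0, "az": 0}
  ]
}}

```text
clock: 9.87
position: [684.4, -73.8, 236.9]
ee_rot: [-0.139, 0.99, -0.001, 0.005]
contact_force: [1.3, -0.1, 1.1]
gripper_width: 0.2
grasp_force: 0.0
```

Emit:
{"fn": "send_rows", "kwargs": {
  "targets": [
    {"gripper": 1, "x": 1, "y": -4, "z": 0, "ax": 0, "ay": 0, "az": 0},
    {"gripper": 1, "x": 1, "y": -4, "z": 0, "ax": 0, "ay": 0, "az": 0},
    {"gripper": 1, "x": 1, "y": -4, "z": 0, "ax": 0, "ay": 0, "az": 0},
    {"gripper": 1, "x": 0, "y": 0, "z": 0, "ax": 0, "ay": 0, "az": 0},
    {"gripper": 1, "x": 0, "y": 0, "z": 0, "ax": 0, "ay": 0, "az": 0}
  ]
}}

```text
clock: 10.28
position: [684.8, -201.7, 228.8]
ee_rot: [-0.134, 0.991, 0.0, -0.001]
contact_force: [-0.0, 0.2, 0.5]
gripper_width: -0.2
grasp_force: 0.0
```

```bash
python3 - <<'E'
from h import *
rel()
for c in('side','top'): heights(c,*snap(c,c+'9.png'))
E
```

```text
tub xy 34.7 -243.2 z 228.8 F [-0.   0.2  0.5] T 10.2833 toolx -1.0 0.005 [-0.002  0.    -1.   ] -0.2
side near_left 105 119.8; side near_right 80 119.7; side far_left 98 119.9; side far_right 80 119.6; side end_left 126 119.9; side end_right 80 119.8; 
top near_left 92 119.6; top near_right 0 None; top far_left 136 119.6; top far_right 13 119.0; top end_left 148 119.8; top end_right 0 None;
```

View pics/side9.png

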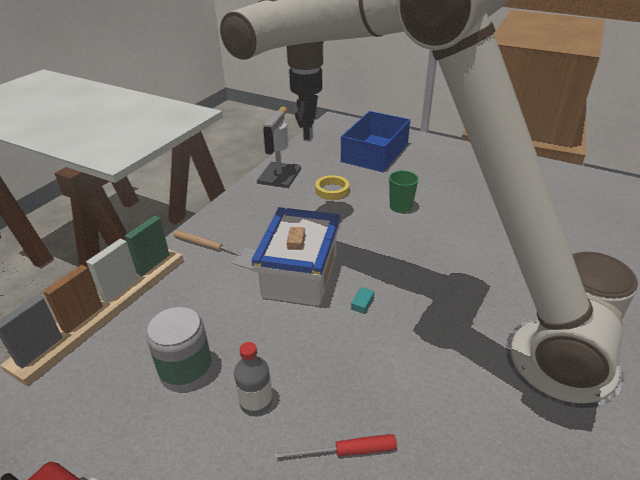

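The picture shows all six rim sections flush at about (298,240). The cork block is still on the lid at (296,237), and the hand is clear at (307,115).

```bash
python3 -c "from bench import arm;print(arm.job_done())"
```

```text
the job is handed in; nothing more can be done
None
```

All six rim sections now measure fully shut: I pressed the five that were open, and end left was already closed. The sanding block is still on the lid, the hand is clear, and the job was handed in at about 10 s.

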